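# Third hand for the rod rack: hold the comb against its wall plate

## Robot

A 6-joint arm with a two-finger parallel gripper is mounted at the origin on the work surface. World frame = base frame: x ahead of the robot, y to its left, z up, the work surface at z = 0. Lengths are in mm, angles in rad, forces in N, time in s.
With the tool pointing down it reaches from about 350 to 875 mm from the base axis. Payload 4.2 kg.
Tool frame: the origin (TCP) lies at the very end of the fingers, on their centre line; the grasp point (between the pads) lies 19 mm behind it; z points along the fingers, y is the line along which they close (so a half turn about z gives the same grasp; the last joint's range is limited). The gripper opens to 85 mm and grips with 20 to 120 N. Pads are 22 mm wide; open, the fingers measure 114 mm over their backs; the gripper's body (76 mm by 85 mm) begins 54 mm behind the grasp point. The pads swing forward as they close: fully open they stand 13 mm farther back than shut.
Start: joints at [1.374, 0.385, 0.008, 0, -1.194, -0.259], TCP at [275.079, 561.187, 231.312] pointing down, gripper open.
Joint ranges: [-3.14, 3.14], [-1.21, 2.06], [-1.07, 1.41], [-3.16, 2.05], [-2.99, -0.16], [-3.1, 3.1]. Speed limits (rad/s): [2.79, 2.79, 3.14, 3.14, 3.14, 3.14].

## Interface

Orientations are given as a unit quaternion [x, y, z, w].
In Python, from bench import arm, optics gives the robot as it stands. The module is installed in compiled form; this text tells all that it offers.
- The arm moves only by the tool step_arm, never from a script. Its argument "motion" is a list of rows, each an object with "dr": the turn, a rotation vector about the tool's x, y, z in units of 8 degrees (1.0 is 8 degrees), a list of three; "slide": the shift along the tool's x, y, z in mm, a list of three; "jaw": the finger opening in mm, from 0 to 85.4. A call has exactly 8 rows; each row is the pose to reach, as a shift and turn from the pose commanded when the call began, along the tool's axes at that moment; what a row does not reach only later rows make up. A row lasts 1/8 s, in which the tool goes at most 62.5 mm and 10.7 degrees, less where a joint would pass 70% of its speed; a pose out of reach is approached as far as the arm can. A call with a gripper value outside its range is refused whole. The fingers move at their own pace and stop on an object; the grip force is fixed at half the most. Time passes only in rows, so rows that repeat a pose let the fingers close, or fill a call up. It gives the time, the measured TCP pose, the force, the opening and the grip force at its end, in the units of the state.
- arm.read_state(): the state, without advancing time (a new reading comes with each control period).
- optics.get_image(name): name is "scene" or "top" or "wrist"; returns the picture (384x512x3 uint8, blue, green, red); there is no depth.
- optics.camera_info(name): a dict with "camera_matrix" (3x3 intrinsics, pixels), "view" (4x4, takes a point from world to camera coordinates); the wrist camera has in their place "T_tool_cam" (4x4, takes a point from camera to tool coordinates, whose origin is the TCP and whose axes are the flange's). Camera axes: x right, y up, looking along -z (the intrinsics and any distortion apply to the point x, -y, -z); pixel columns grow to the right and rows downward; lengths in mm; the calibration is good to about 2 mm. The wrist camera is an equidistant fisheye: a pixel r from the principal point sees the ray r / f radians off the axis. A picture is of the moment at which its call begins: read the wrist's pose just before it. camera_info takes no time and is no camera call.
- arm.job_done(): hands the job in; it is judged then, once.
The state is a dict: "clock": time; "joints": joint angles; "joint_vel": joint speeds; "joint_efforts": joint torques, N m; "position": TCP position; "ee_rot": TCP orientation; "contact_force": force on the tool from outside, world axes, zero at the start; "wrist_torque": the same for the moment, N m; "gripper_width": finger opening in mm; "grasp_force": force on a finger pad.
Only numpy, scipy, OpenCV 4.12 (cv2) and the standard library are available. Lean on these libraries where they do the work, as an engineer would, in place of code of your own. Each camera call takes 0.05 s, during which the arm holds its last target. There are 200 camera calls.

## Task

Lift the camping lantern off the assembly board and set it down upright on the bare desk just beside the board. Then gently bring the notched rod comb, back edge first, flat along the board against the upright wall plate, with its ends flush with the plate's ends, and press it there squarely with a steady push of about 10 N, as a third hand while I drive the screws in from behind. Finish while still holding it pressed: do not let go, and leave the things around the board where they are.

Things in the scene. Friction and masses are not known exactly. Their poses are not given: they have to be found in the camera images.
- board: assembly board: pale plywood fixed on the desk, 310 (its x) x 380 (its y) x 12 mm thick. Origin: centre of its underside. x points from its front edge (robot side) to the wall plate. Bare desk, 130 mm wide or more, lies along the front half of its left (+y) and right (-y) edges; other things stand beside the rear halves.
- plate: wall plate of the rack: brown wood 18 x 300 x 70 mm high, standing fixed and rigid on the board, steel brackets behind it. Origin: middle of the lower edge of its front face, on the board's top (12 mm above the desk), 70 mm beyond the board's centre. x: square into the plate (the way to press), y: along it, z: up. Front face: x = 0; ends: y = +-150 mm.
- comb: rod comb: loose brown wood, 60 (its x) x 300 (y) x 28 mm (z), 0.2-0.33 kg, flat on the board before the plate. Origin: centre of underside. Straight back edge at x = +30 mm. Four notches right through its thickness run from the front (x = -30) to x = +8, 34 mm wide, at y = +-33, +-99; between them a middle tooth 32 mm wide (y = +-16) to grip along y or push. Slides at 1-4 N.
- comb_back (a point): the middle of the comb's back edge, on its underside, axes as the comb's; fully home it lies at the plate's origin.
- lantern: camping lantern, 80 mm diameter, 172 mm high, 0.33 to 0.55 kg, black foot and cap, clear globe, standing on the board between comb and plate. Origin: centre of its underside, z up. Rigid carrying handle above the cap: a straight level bar along the lantern's y axis, 14 mm wide and high, 55 mm free length, 38 mm of free space under it.
- lantern_handle (a point): centre of the handle's bar, 165 mm above the lantern's underside, axes as the lantern's.
- screwdriver: screwdriver 190 mm long lying on the board behind the plate. To be left alone.
- spray_can: spray can, 52 mm diameter, 160 mm high, standing on the desk at a rear corner of the board. Origin: centre of its underside. To be left alone.
- reel: spinning reel, about 110 x 70 x 85 mm, on the desk at a rear corner of the board. Origin at its underside. To be left alone.
- screw_tin: round closed tin of screws, 70 mm diameter, 27 mm high, on the desk on the left, at least 460 mm left of the robot's centre line. Origin: centre of its underside. To be left alone.
- lure_case: closed clear case of lures, 110 x 180 x 30 mm, lying on the desk at the right, centre at least 520 mm right of the robot's centre line. Origin: centre of its underside. To be left alone.

How it is judged (in metres and radians):
On the way, in this order (a step that is already met when the one before it is completed fails the run):
1. the lantern is lifted clear of the board (height (world z) of lantern above 0.035 m and contact force between lantern and board below 0.01 N), for 0.1 s.
2. the lantern stands upright on the desk beside the board, let go (height (world z) of lantern below 0.006 m and angle between lantern's own z axis and vertical below 0.06 rad and horizontal distance between lantern and board below 0.42 m and linear speed of lantern below 0.02 m/s and contact force between the fingers and lantern below 0.05 N), for 0.2 s.
At the end, for the whole second after the job is handed in: The comb lies flat, back edge within 3 mm of the plate and square to it (0.015 rad), ends flush within 6 mm, and the robot, still holding, presses it on the plate with 5 to 15 N; the lantern stands upright and untouched on the desk, within 420 mm of the board's centre (all of step 2 and x of comb_back in the frame of plate above -0.003 m and y of comb_back in the frame of plate between -0.006 and 0.006 m and z of comb_back in the frame of plate below 0.004 m and angle between comb's own z axis and vertical below 0.03 rad and angle between the x axis of comb and the x axis of plate, either way round below 0.015 rad and contact force between comb and plate between 5 and 15 N and contact force between any of the fingers, the arm and comb above 3 N and linear speed of comb below 0.01 m/s); the arm keeps its last pose, push and grip.
It fails at once if the lantern is tipped (angle between lantern's own z axis and vertical above 0.5 rad).
It fails at once if the lantern is let go in the air (height (world z) of lantern above 0.04 m and contact force between each of the fingers, the arm and lantern below 0.02 N).
It fails at once if the comb is rammed against the plate with over 60 N (contact force between comb and plate above 60 N).
It fails at once if another thing on the desk is disturbed (distance of any of screwdriver, spray_can, reel, screw_tin, lure_case from where it was at the start of the episode above 0.03 m or angle between spray_can's own z axis and vertical above 0.5 rad).
It also fails if it takes over 59 s, if anything falls off the work surface, if the arm or the gripper's body presses on something with over 40 N, if the wrist force passes 120 N, or if a joint passes its speed limit or range.

## Working session

There is one attempt and no reset: what is moved stays moved. The work goes in short steps, Python scripts to look and compute and a tool call to move; the robot and the scene stay as the last step left them, time stands still between calls to the robot, and variables do not carry over. Pictures are saved under pics/ and viewed, at most 10 in all, crops included, and the job is handed in when it is done.

Besides the shell and the picture viewer there is one more tool, called after "Call:" in YAML: its name, and indented under it one key for each argument. step_arm: Moves the arm, as the interface text tells. Its arguments: {"type":"object","properties":{"motion":{"type":"array","items":{"type":"object","properties":{"dr":{"type":"array","items":{"type":"number"}},"slide":{"type":"array","items":{"type":"number"}},"jaw":{"type":"number"}}}}},"required":["motion"]}

```bash
mkdir -p pics
cat > h.py <<'E'
import numpy as np, cv2
from scipy.spatial.transform import Rotation as R
from bench import arm, optics
def ray(name,u,v,z):
    i=optics.camera_info(name);K=np.array(i["camera_matrix"]);V=np.array(i["view"])
    u=np.atleast_1d(u).astype(float);v=np.atleast_1d(v).astype(float)
    d=np.c_[(u-K[0,2])/K[0,0],-(v-K[1,2])/K[1,1],-np.ones(len(u))]
    d=d@V[:3,:3]; o=-V[:3,:3].T@V[:3,3]
    return o+d*((z-o[2])/d[:,2])[:,None]
def show():
    s=arm.read_state();print({k:np.round(s[k],3).tolist() for k in s});return s
E
python3 - <<'E'
from h import *
s=show()
for n in("scene","top"):
    cv2.imwrite(f"pics/{n}0.png",optics.get_image(n)); i=optics.camera_info(n); print({k:np.round(v,3).tolist() if not isinstance(v,str) else v for k,v in i.items()})
print(R.from_quat(s["ee_rot"]).as_matrix().round(3), optics.camera_info("wrist"))
E
```

```text
{'clock': 0.0, 'joints': [1.374, 0.386, 0.007, -0.0, -1.194, -0.259], 'joint_vel': [0.001, 0.0, -0.001, -0.001, -0.001, -0.001], 'joint_efforts': [0.001, -39.23, 18.84, 4.186, -0.005, -0.0], 'position': [274.824, 560.68, 230.206], 'ee_rot': [0.974, -0.226, -0.0, 0.001], 'contact_force': [0.163, -0.088, -0.18], 'wrist_torque': [0.025, -0.025, -0.01], 'grasp_force': 0.0, 'gripper_width': 85.524}
{'camera_matrix': [[384.192, 0.0, 252.968], [0.0, 384.192, 192.402], [0.0, 0.0, 1.0]], 'view': [[-0.626, 0.78, -0.014, 360.326], [-0.561, -0.438, 0.702, 234.146], [0.542, 0.447, 0.712, -1678.21], [0.0, 0.0, 0.0, 1.0]]}
{'camera_matrix': [[467.786, 0.0, 249.704], [0.0, 467.786, 183.505], [0.0, 0.0, 1.0]], 'view': [[0.008, -1.0, 0.006, -29.181], [0.984, 0.009, 0.179, -602.332], [-0.179, 0.005, 0.984, -1659.408], [0.0, 0.0, 0.0, 1.0]]}
[[ 0.898 -0.44  -0.001]
 [-0.44  -0.898 -0.002]
 [ 0.     0.002 -1.   ]] {'camera_matrix': array([[297.31863964,   0.        , 254.73500034],
       [  0.        , 297.31863964, 189.39662153],
       [  0.        ,   0.        ,   1.        ]]), 'T_tool_cam': array([[ 1.99940727e-05,  9.53783284e-01,  3.00495337e-01,
         7.58833840e+01],
       [ 9.99999880e-01,  1.28274036e-04, -4.73683563e-04,
        -1.08350400e-01],
       [-4.90337214e-04,  3.00495310e-01, -9.53783166e-01,
        -1.42193706e+02],
       [ 0.00000000e+00,  0.00000000e+00,  0.00000000e+00,
         1.00000000e+00]])}
```

View pics/top0.png

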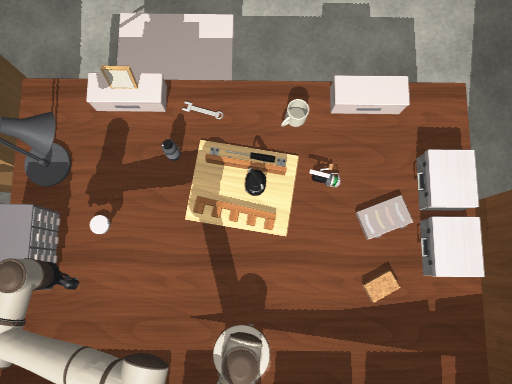

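View pics/scene0.png

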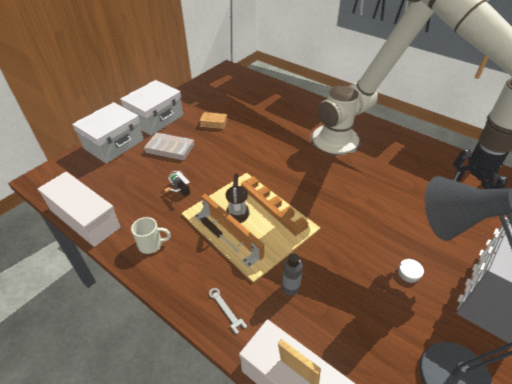

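The top view shows the board at about (186–299, 140–236), yawed slightly. The lantern is at (255,182), the comb at (235,213) and the plate at (245,160). The spray can (170,150) and reel (325,175) stand at the rear corners, with free desk beside the front half. I'll measure the board next.

Run:
```python
from h import *
im=optics.get_image("top"); c=im[130:250,175:310]; cv2.imwrite("pics/c1.png",cv2.resize(c,None,fx=5,fy=5,interpolation=cv2.INTER_CUBIC))
hsv=cv2.cvtColor(im,cv2.COLOR_BGR2HSV)
m=((hsv[...,0]>15)&(hsv[...,0]<33)&(hsv[...,1]>50)&(hsv[...,2]>130)).astype(np.uint8); m[:130]=0;m[250:]=0;m[:,:175]=0;m[:,310:]=0
m=cv2.morphologyEx(m,cv2.MORPH_OPEN,np.ones((2,2)))
p=np.argwhere(m)[:,::-1]
w=ray("top",p[:,0],p[:,1],12)[:,:2].astype(np.float32)
r=cv2.minAreaRect(w);print("board",r,cv2.boxPoints(r).round(0).tolist())
# lantern cap blob
b=(im.max(2)<45).astype(np.uint8);b[:130]=0;b[250:]=0;b[:,:230]=0;b[:,285:]=0
n,l,st,ce=cv2.connectedComponentsWithStats(b)
for k in range(1,n):
    if st[k,4]>30: print(st[k],ce[k],ray("top",*ce[k],130).round(0))
```

```text
board ((593.560302734375, 0.3565521240234375), (381.0916442871094, 310.369384765625), 80.95093536376953) [[410.0, -163.0], [717.0, -212.0], [777.0, 164.0], [470.0, 213.0]]
[251 153  24   9 140] [262.49285714 157.02142857] [[684. -68. 130.]]
[246 170  20  25 306] [255.09803922 181.0751634 ] [[598. -42. 130.]]
```

View pics/c1.png

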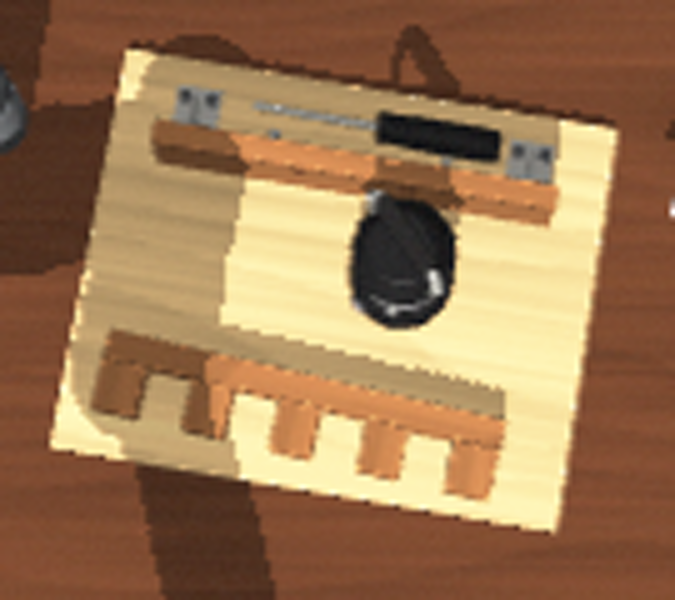

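Board centre is (594, 0), size 381x310, which matches the given sizes, and its yaw is -9.07°. The plate origin is then about (663, -11, 12). The crop shows the lantern cap around (400,260) with the handle slanted from (375,195). I'll move above the lantern for a closer look.

Call:
step_arm:
  motion:
    - {"dr": [0,0,0],"slide": [48,35,-9],"jaw": 85}
    - {"dr": [0,0,0],"slide": [97,69,-18],"jaw": 85}
    - {"dr": [0,0,0],"slide": [145,104,-27],"jaw": 85}
    - {"dr": [0,0,0],"slide": [193,138,-36],"jaw": 85}
    - {"dr": [0,0,0],"slide": [242,173,-45],"jaw": 85}
    - {"dr": [0,0,0],"slide": [290,207,-54],"jaw": 85}
    - {"dr": [0,0,0],"slide": [339,242,-63],"jaw": 85}
    - {"dr": [0,0,0],"slide": [387,276,-70],"jaw": 85}

```text
clock: 1.15
position: [501.6, 141.2, 301.7]
ee_rot: [0.974, -0.226, 0.0, -0.0]
contact_force: [-0.2, 0.3, 0.6]
gripper_width: 85.3
grasp_force: 0.0
```

Call:
step_arm:
  motion:
    - {"dr": [0,0,0],"slide": [42,30,-8],"jaw": 85}
    - {"dr": [0,0,0],"slide": [84,60,-15],"jaw": 85}
    - {"dr": [0,0,0],"slide": [126,90,-23],"jaw": 85}
    - {"dr": [0,0,0],"slide": [169,121,-30],"jaw": 85}
    - {"dr": [0,0,0],"slide": [169,121,-30],"jaw": 85}
    - {"dr": [0,0,0],"slide": [169,121,-30],"jaw": 85}
    - {"dr": [0,0,0],"slide": [169,121,-30],"jaw": 85}
    - {"dr": [0,0,0],"slide": [169,121,-30],"jaw": 85}

```text
clock: 2.15
position: [599.2, -39.0, 331.5]
ee_rot: [0.974, -0.225, 0.0, -0.0]
contact_force: [0.6, 0.3, -0.1]
gripper_width: 85.0
grasp_force: 0.0
```

```bash
cat >> h.py <<'E'
def wray(s,u,v,z):
    i=optics.camera_info("wrist");K=i["camera_matrix"];T=i["T_tool_cam"]
    u=np.atleast_1d(u).astype(float);v=np.atleast_1d(v).astype(float)
    x=(u-K[0,2])/K[0,0];y=(v-K[1,2])/K[1,1];r=np.hypot(x,y)+1e-12
    d=np.c_[np.sin(r)*x/r,-np.sin(r)*y/r,-np.cos(r)]
    Rt=R.from_quat(s["ee_rot"]).as_matrix()
    d=d@(Rt@T[:3,:3]).T; o=Rt@T[:3,3]+np.array(s["position"])
    return o+d*((z-o[2])/d[:,2])[:,None]
E
python3 - <<'E'
from h import *
s=show(); cv2.imwrite("pics/w1.png",optics.get_image("wrist"))
E
```

```text
{'clock': 2.15, 'joints': [0.204, 0.293, 0.121, -0.0, -1.399, 0.912], 'joint_vel': [-0.003, 0.002, 0.004, -0.001, 0.002, 0.001], 'joint_efforts': [-0.116, -35.515, 19.946, 4.435, 0.0, -0.001], 'position': [599.216, -39.006, 331.525], 'ee_rot': [0.974, -0.225, 0.0, -0.0], 'contact_force': [0.644, 0.265, -0.099], 'wrist_torque': [0.044, 0.013, -0.047], 'grasp_force': 0.0, 'gripper_width': 84.954}
```

View pics/w1.png

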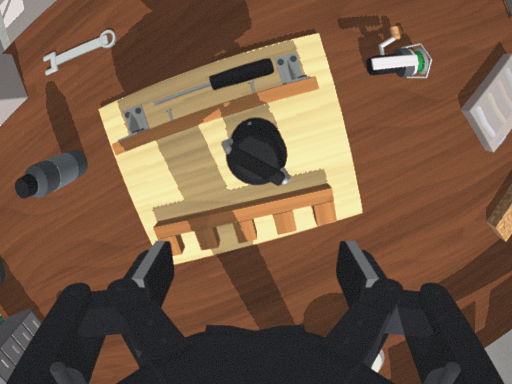

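The wrist view shows the lantern cap at (256,152), with the handle bar running from the post at (228,145) to the one at (285,180). The comb back edge goes from (155,228) to (331,188). The plate's front lower edge goes from about (118,152) to (317,88).

Run:
```python
from h import *
s=arm.read_state(); im=cv2.imread("pics/w1.png")
c=im[75:260,100:345]; cv2.imwrite("pics/c2.png",cv2.resize(c,(784,592),interpolation=cv2.INTER_CUBIC)) #3.2x
a=wray(s,[228,285],[145,180],177);print("handle",a.round(1),a.mean(0).round(1),np.linalg.norm(a[1]-a[0]),np.degrees(np.arctan2(*(a[1]-a[0])[1::-1])))
a=wray(s,[155,331],[228,188],40);print("combback",a.round(1),np.linalg.norm(a[1]-a[0]),np.degrees(np.arctan2(*(a[0]-a[1])[1::-1])))
a=wray(s,[118,317],[152,88],82);print("platetop",a.round(1),np.linalg.norm(a[1]-a[0]))
```

```text
handle [[637.6 -27.7 177. ]
 [578.9 -64.1 177. ]] [608.2 -45.9 177. ] 69.0404980218978 -148.16804048183744
combback [[ 557.1  166.9   40. ]
 [ 494.5 -120.5   40. ]] 294.109787885381 77.71638149636968
platetop [[ 693.3  133.3   82. ]
 [ 646.1 -152.8   82. ]] 290.0182132444535
```

View pics/c2.png

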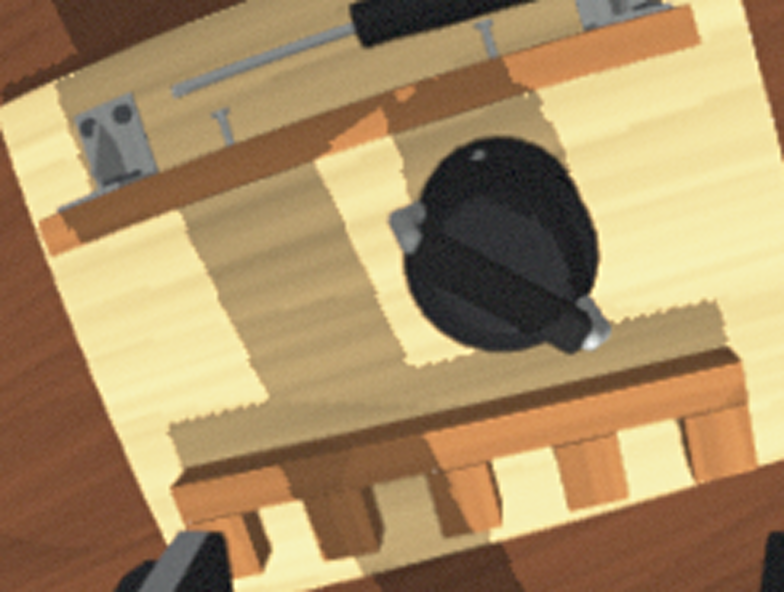

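Bar ends are at crop (425,243) and (580,335). The comb's top back edge goes from (175,488) to (735,362).

Run:
```python
from h import *
s=arm.read_state()
P=lambda a:(np.array(a)/3.2+[100,75]).T
u,v=P([[422,241],[583,338]])
a=wray(s,u,v,184);c=a.mean(0);d=a[0]-a[1];print("handle",a.round(1),c,np.linalg.norm(d),np.degrees(np.arctan2(d[1],d[0])))
u,v=P([[175,488],[735,362]]);a=wray(s,u,v,40);print("comb",a.round(1),a.mean(0),np.linalg.norm(a[1]-a[0]))
t=R.from_quat(s["ee_rot"]).as_matrix()
print("slide",t.T@(np.r_[c[:2],230]-s["position"]), "yaw",np.degrees(np.arctan2(t[1,0],t[0,0])))
```

```text
handle [[631.8 -29.8 184. ]
 [581.6 -61.5 184. ]] [606.71574903 -45.64168304 184.        ] 59.32263879247438 32.2798879886793
comb [[ 558.1  166.9   40. ]
 [ 495.3 -118.5   40. ]] [526.6774733   24.18356986  40.        ] 292.2120631694714
slide [  9.5279184    2.66496375 101.55458194] yaw -26.026042259213114
```

Call:
step_arm:
  motion:
    - {"dr": [0,0,-1.2],"slide": [2,0,12],"jaw": 85}
    - {"dr": [0,0,-2.4],"slide": [4,1,25],"jaw": 85}
    - {"dr": [0,0,-3.6],"slide": [6,2,40],"jaw": 85}
    - {"dr": [0,0,-4.8],"slide": [8,2,60],"jaw": 85}
    - {"dr": [0,0,-6],"slide": [9.5,2.7,80],"jaw": 85}
    - {"dr": [0,0,-7.2],"slide": [9.5,2.7,95],"jaw": 85}
    - {"dr": [0,0,-7.29],"slide": [9.5,2.7,101],"jaw": 85}
    - {"dr": [0,0,-7.29],"slide": [9.5,2.7,101],"jaw": 85}

```text
clock: 3.2
position: [606.9, -46.3, 230.4]
ee_rot: [0.961, 0.277, -0.0, 0.0]
contact_force: [-0.3, 0.4, 0.3]
gripper_width: 84.7
grasp_force: 0.0
```

Call:
step_arm:
  motion:
    - {"dr": [0,0,0],"slide": [0,0,20],"jaw": 85}
    - {"dr": [0,0,0],"slide": [0,0,40],"jaw": 85}
    - {"dr": [0,0,0],"slide": [0,0,60],"jaw": 85}
    - {"dr": [0,0,0],"slide": [0,0,72],"jaw": 85}
    - {"dr": [0,0,0],"slide": [0,0,72],"jaw": 40}
    - {"dr": [0,0,0],"slide": [0,0,72],"jaw": 15}
    - {"dr": [0,0,0],"slide": [0,0,72],"jaw": 5}
    - {"dr": [0,0,0],"slide": [0,0,72],"jaw": 5}

```text
clock: 4.2
position: [607.3, -46.5, 159.1]
ee_rot: [0.961, 0.277, 0.001, 0.0]
contact_force: [1.8, 2.8, 1.0]
gripper_width: 13.1
grasp_force: 61.1
```

Run:
```python
from h import *
s=show(); cv2.imwrite("pics/w2.png",optics.get_image("wrist"))
```

```text
{'clock': 4.2, 'joints': [0.189, 0.415, -0.135, -0.0, -1.019, 1.944], 'joint_vel': [0.004, -0.006, 0.017, 0.007, 0.007, 0.01], 'joint_efforts': [-1.244, -36.893, 16.133, 4.062, 0.002, 0.011], 'position': [607.279, -46.463, 159.107], 'ee_rot': [0.961, 0.277, 0.001, 0.0], 'contact_force': [1.846, 2.846, 1.003], 'wrist_torque': [0.639, -0.401, -0.093], 'grasp_force': 61.102, 'gripper_width': 13.15}
```

View pics/w2.png

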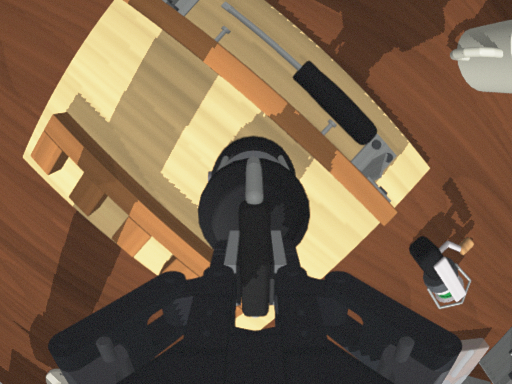

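The handle is gripped: 61 N, 13 mm width, bar centred between the pads at (255,230). I'll lift and carry it to the right side.

Call:
step_arm:
  motion:
    - {"dr": [0,0,0],"slide": [0,0,-10],"jaw": 5}
    - {"dr": [0,0,0],"slide": [0,0,-25],"jaw": 5}
    - {"dr": [0,0,0],"slide": [0,0,-42],"jaw": 5}
    - {"dr": [0,0,0],"slide": [0,0,-58],"jaw": 5}
    - {"dr": [0,0,0],"slide": [-12,7,-65],"jaw": 5}
    - {"dr": [0,0,0],"slide": [-36,20,-65],"jaw": 5}
    - {"dr": [0,0,0],"slide": [-64,35,-65],"jaw": 5}
    - {"dr": [0,0,0],"slide": [-92,50,-65],"jaw": 5}

```text
clock: 5.25
position: [553.3, -140.1, 222.5]
ee_rot: [0.961, 0.277, -0.001, -0.0]
contact_force: [0.1, 0.4, -3.6]
gripper_width: 12.9
grasp_force: 59.8
```

Call:
step_arm:
  motion:
    - {"dr": [0,0,0],"slide": [-28,15,0],"jaw": 5}
    - {"dr": [0,0,0],"slide": [-56,30,0],"jaw": 5}
    - {"dr": [0,0,0],"slide": [-80,44,0],"jaw": 5}
    - {"dr": [0,0,0],"slide": [-100,54,0],"jaw": 5}
    - {"dr": [0,0,0],"slide": [-110,60,10],"jaw": 5}
    - {"dr": [0,0,0],"slide": [-113,61,28],"jaw": 5}
    - {"dr": [0,0,0],"slide": [-113,61,46],"jaw": 5}
    - {"dr": [0,0,0],"slide": [-113,61,60],"jaw": 5}

```text
clock: 6.25
position: [491.4, -249.9, 161.5]
ee_rot: [0.961, 0.277, -0.001, -0.001]
contact_force: [-0.5, 0.3, -4.1]
gripper_width: 13.0
grasp_force: 59.8
```

Call:
step_arm:
  motion:
    - {"dr": [0,0,0],"slide": [0,0,5],"jaw": 5}
    - {"dr": [0,0,0],"slide": [0,0,9],"jaw": 5}
    - {"dr": [0,0,0],"slide": [0,0,12],"jaw": 5}
    - {"dr": [0,0,0],"slide": [0,0,14],"jaw": 5}
    - {"dr": [0,0,0],"slide": [0,0,15],"jaw": 5}
    - {"dr": [0,0,0],"slide": [0,0,16],"jaw": 5}
    - {"dr": [0,0,0],"slide": [0,0,16],"jaw": 5}
    - {"dr": [0,0,0],"slide": [0,0,16],"jaw": 5}

```text
clock: 7.25
position: [492.7, -249.8, 147.4]
ee_rot: [0.961, 0.277, 0.0, 0.0]
contact_force: [0.1, 0.4, -4.3]
gripper_width: 12.5
grasp_force: 59.8
```

Call:
step_arm:
  motion:
    - {"dr": [0,0,0],"slide": [0,0,0.7],"jaw": 5}
    - {"dr": [0,0,0],"slide": [0,0,1.2],"jaw": 5}
    - {"dr": [0,0,0],"slide": [0,0,1.5],"jaw": 5}
    - {"dr": [0,0,0],"slide": [0,0,1.5],"jaw": 5}
    - {"dr": [0,0,0],"slide": [0,0,1.5],"jaw": 5}
    - {"dr": [0,0,0],"slide": [0,0,1.5],"jaw": 5}
    - {"dr": [0,0,0],"slide": [0,0,1.5],"jaw": 5}
    - {"dr": [0,0,0],"slide": [0,0,1.5],"jaw": 5}

```text
clock: 8.25
position: [493.0, -250.0, 146.9]
ee_rot: [0.961, 0.278, 0.001, 0.001]
contact_force: [-2.0, 1.3, 5.4]
gripper_width: 12.9
grasp_force: 61.1
```

Touching the desk (+5 N), so I'll release and rise.

Call:
step_arm:
  motion:
    - {"dr": [0,0,0],"slide": [0,0,-0.5],"jaw": 25}
    - {"dr": [0,0,0],"slide": [0,0,-0.5],"jaw": 50}
    - {"dr": [0,0,0],"slide": [0,0,-0.5],"jaw": 60}
    - {"dr": [0,0,0],"slide": [0,0,-0.5],"jaw": 60}
    - {"dr": [0,0,0],"slide": [0,0,-10],"jaw": 60}
    - {"dr": [0,0,0],"slide": [0,0,-30],"jaw": 60}
    - {"dr": [0,0,0],"slide": [0,0,-60],"jaw": 60}
    - {"dr": [0,0,0],"slide": [0,0,-100],"jaw": 60}

```text
clock: 9.25
position: [492.2, -249.7, 246.7]
ee_rot: [0.961, 0.277, -0.001, -0.0]
contact_force: [0.1, 0.9, -0.5]
gripper_width: 59.8
grasp_force: 0.0
```

Call:
step_arm:
  motion:
    - {"dr": [0,0,0.3],"slide": [15,-25,-5],"jaw": 60}
    - {"dr": [0,0,1],"slide": [36,-61,-5],"jaw": 60}
    - {"dr": [0,0,2],"slide": [57,-98,-5],"jaw": 60}
    - {"dr": [0,0,3],"slide": [80,-137,0],"jaw": 60}
    - {"dr": [0,0,4],"slide": [103,-177,15],"jaw": 60}
    - {"dr": [0,0,5],"slide": [127,-218,35],"jaw": 60}
    - {"dr": [0,0,5.58],"slide": [143,-245.5,50],"jaw": 50}
    - {"dr": [0,0,5.58],"slide": [143,-245.5,50],"jaw": 50}

```text
clock: 10.25
position: [482.3, 35.6, 195.5]
ee_rot: [0.994, -0.106, -0.001, 0.0]
contact_force: [-0.4, 0.0, 0.6]
gripper_width: 49.9
grasp_force: 0.0
```

Run:
```python
from h import *
s=show(); im=optics.get_image("wrist"); cv2.imwrite("pics/w3.png",im); np.save("s3.npy",np.r_[s["position"],s["ee_rot"]])
cv2.imwrite("pics/c3.png",cv2.resize(im,(800,600),interpolation=cv2.INTER_CUBIC))
```

```text
{'clock': 10.25, 'joints': [0.41, 0.176, -0.382, -0.0, -1.014, 0.947], 'joint_vel': [-0.042, -0.016, 0.024, 0.017, -0.014, 0.039], 'joint_efforts': [0.759, -26.181, 16.919, 3.682, 0.081, -0.212], 'position': [482.289, 35.598, 195.481], 'ee_rot': [0.994, -0.106, -0.001, 0.0], 'contact_force': [-0.409, 0.032, 0.628], 'wrist_torque': [-0.031, -0.034, -0.032], 'grasp_force': 0.0, 'gripper_width': 49.948}
```

View pics/c3.png

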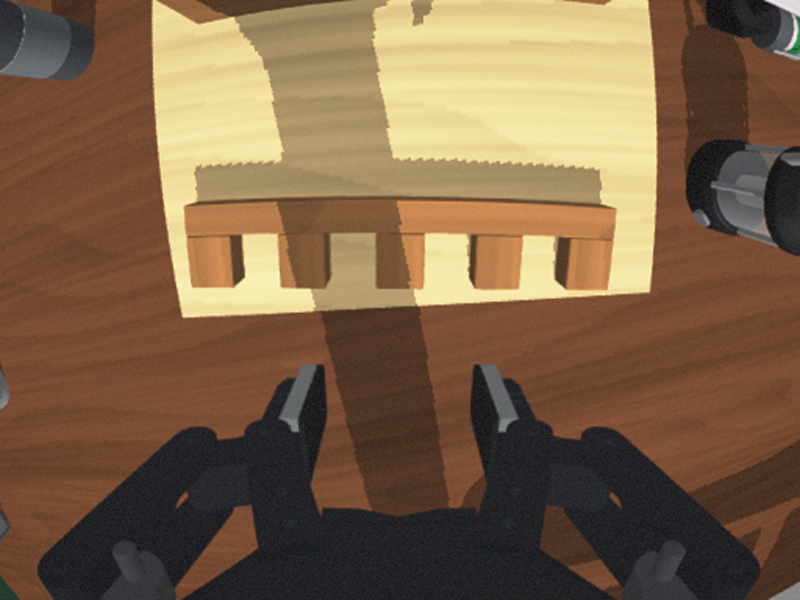

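The lantern stands upright on the desk at right (700–800,140–250). The comb's top face runs from (185,206) to (615,209), and the middle tooth spans (377–424, 235–288). The board's front edge goes from (183,317) to (651,292).

Run:
```python
from h import *
q=np.load("s3.npy");s=dict(position=q[:3],ee_rot=q[3:])
f=lambda p,z:wray(s,*(np.array(p)/1.5625).T,z)
def yaw(a,b): d=a-b;return np.degrees(np.arctan2(-d[0],d[1]))
a=f([(185,206),(615,209)],40);print("back",a.round(1),a.mean(0).round(1),np.linalg.norm(a[0]-a[1]),yaw(*a))
b=f([(191,287),(608,289)],40);print("front",b.round(1),b.mean(0).round(1),np.linalg.norm(b[0]-b[1]),yaw(*b))
c=f([(377,288),(424,289),(400,235)],40);print("tooth",c.round(1),np.linalg.norm(c[0]-c[1]))
e=f([(183,317),(651,292)],12);print("boardfront",e.round(1),np.linalg.norm(e[0]-e[1]),yaw(*e))
y=np.radians((yaw(*a)+yaw(*b))/2);ux=np.array([np.cos(y),np.sin(y)])
cen=(a.mean(0)+b.mean(0))[:2]/2;g=cen-15*ux;print("grip",cen,g,np.degrees(y))
t=R.from_quat(s["ee_rot"]).as_matrix();p=np.r_[g,16]
print("yaw",np.degrees(np.arctan2(t[1,0],t[0,0])),"slide",t.T@(p-s["position"]))
```

```text
back [[ 559.   168.8   40. ]
 [ 494.4 -120.3   40. ]] [526.7  24.3  40. ] 296.2375735122891 -12.602876312317195
front [[ 502.6  182.8   40. ]
 [ 437.7 -109.1   40. ]] [470.2  36.9  40. ] 298.95264043114935 -12.531676371693576
tooth [[473.1  52.1  40. ]
 [465.7  21.5  40. ]
 [504.9  29.5  40. ]] 31.45945889354451
boardfront [[ 475.3  214.3   12. ]
 [ 415.5 -161.1   12. ]] 380.0692516732031 -9.058190712364553
grip [498.44390782  30.55305135] [483.80328994  33.81683873] -12.567276342005385
yaw -12.227000840113321 slide [  2.06365219   1.28786642 179.47931496]
```

Call:
step_arm:
  motion:
    - {"dr": [0,0,0.04],"slide": [2,1.3,30],"jaw": 50}
    - {"dr": [0,0,0.04],"slide": [2,1.3,65],"jaw": 50}
    - {"dr": [0,0,0.04],"slide": [2,1.3,100],"jaw": 50}
    - {"dr": [0,0,0.04],"slide": [2,1.3,125],"jaw": 50}
    - {"dr": [0,0,0.04],"slide": [2,1.3,140],"jaw": 50}
    - {"dr": [0,0,0.04],"slide": [2,1.3,145],"jaw": 50}
    - {"dr": [0,0,0.04],"slide": [2,1.3,145],"jaw": 50}
    - {"dr": [0,0,0.04],"slide": [2,1.3,145],"jaw": 50}

```text
clock: 11.3
position: [485.2, 32.4, 51.8]
ee_rot: [0.994, -0.111, 0.001, -0.0]
contact_force: [0.6, 0.1, 0.7]
gripper_width: 50.0
grasp_force: 0.0
```

Run:
```python
from h import *
s=show();t=R.from_quat(s["ee_rot"]).as_matrix();print(np.degrees(np.arctan2(t[1,0],t[0,0])),t.T@(np.array([483.8,33.8,16])-s["position"]))
im=optics.get_image("wrist");cv2.imwrite("pics/w4.png",im)
```

```text
{'clock': 11.3, 'joints': [0.402, 0.372, -0.555, 0.0, -0.642, 0.946], 'joint_vel': [0.006, -0.003, -0.003, -0.001, 0.004, -0.001], 'joint_efforts': [-0.067, -31.638, 12.111, 2.693, -0.002, 0.002], 'position': [485.192, 32.422, 51.762], 'ee_rot': [0.994, -0.111, 0.001, -0.0], 'contact_force': [0.557, 0.114, 0.675], 'wrist_torque': [0.041, -0.036, -0.0], 'grasp_force': 0.0, 'gripper_width': 49.969}
-12.760345687960616 [-1.72513763 -0.9981693  35.76009399]
```

View pics/w4.png

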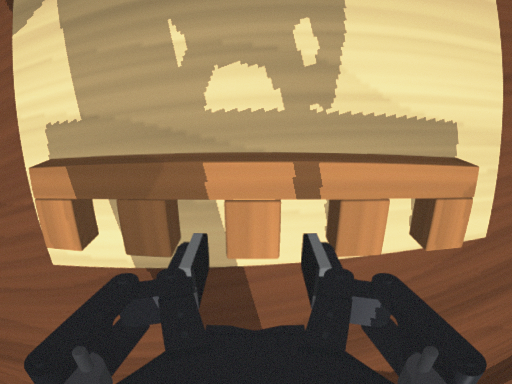

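The fingers straddle the middle tooth (225–280) evenly at 208 and 307. I'll descend and grip.

Call:
step_arm:
  motion:
    - {"dr": [0,0,-0.02],"slide": [-1.7,-1,12],"jaw": 50}
    - {"dr": [0,0,-0.02],"slide": [-1.7,-1,24],"jaw": 50}
    - {"dr": [0,0,-0.02],"slide": [-1.7,-1,34],"jaw": 50}
    - {"dr": [0,0,-0.02],"slide": [-1.7,-1,35],"jaw": 50}
    - {"dr": [0,0,-0.02],"slide": [-1.7,-1,35],"jaw": 40}
    - {"dr": [0,0,-0.02],"slide": [-1.7,-1,35],"jaw": 25}
    - {"dr": [0,0,-0.02],"slide": [-1.7,-1,35],"jaw": 25}
    - {"dr": [0,0,-0.02],"slide": [-1.7,-1,35],"jaw": 25}

```text
clock: 12.35
position: [483.3, 33.9, 16.2]
ee_rot: [0.994, -0.11, 0.0, -0.0]
contact_force: [-0.7, 0.1, 2.7]
gripper_width: 30.9
grasp_force: 60.2
```

```bash
cat > rel.py <<'E'
from h import *
s=show();t=R.from_quat(s["ee_rot"]).as_matrix()
ps=np.radians(-9.06);X=np.array([np.cos(ps),np.sin(ps),0]);Y=np.array([-X[1],X[0],0])
P=np.array([593.56,.36,12])+70*X
F=np.array(s["contact_force"])
print("tool yaw",np.degrees(np.arctan2(t[1,0],t[0,0])),"tcp in plate frame",(s["position"]-P)@X,(s["position"]-P)@Y,"Fx,Fy",F@X,F@Y)
E
python3 rel.py
```

```text
{'clock': 12.35, 'joints': [0.406, 0.432, -0.589, 0.0, -0.549, 0.945], 'joint_vel': [-0.001, -0.001, 0.001, -0.0, 0.0, -0.001], 'joint_efforts': [-0.375, -32.473, 10.191, 2.301, 0.02, -0.008], 'position': [483.337, 33.92, 16.177], 'ee_rot': [0.994, -0.11, 0.0, -0.0], 'contact_force': [-0.704, 0.066, 2.717], 'wrist_torque': [0.212, 0.129, 0.063], 'grasp_force': 60.185, 'gripper_width': 30.946}
tool yaw -12.586307208677804 tcp in plate frame -184.13214580263949 15.784982994128871 Fx,Fy -0.7058322831025261 -0.04577195294658913
```

Call:
step_arm:
  motion:
    - {"dr": [0,0,-0.05],"slide": [12,1,-0.3],"jaw": 25}
    - {"dr": [0,0,-0.12],"slide": [30,2,-0.3],"jaw": 25}
    - {"dr": [0,0,-0.2],"slide": [50,3.2,-0.3],"jaw": 25}
    - {"dr": [0,0,-0.28],"slide": [70,4.5,-0.3],"jaw": 25}
    - {"dr": [0,0,-0.36],"slide": [90,5.8,-0.3],"jaw": 25}
    - {"dr": [0,0,-0.44],"slide": [108,7,-0.3],"jaw": 25}
    - {"dr": [0,0,-0.44],"slide": [120,8,-0.3],"jaw": 25}
    - {"dr": [0,0,-0.44],"slide": [125,8,-0.3],"jaw": 25}

```text
clock: 13.35
position: [602.9, -1.7, 16.2]
ee_rot: [0.997, -0.08, -0.001, 0.0]
contact_force: [-5.3, 1.8, 6.3]
gripper_width: 30.7
grasp_force: 60.9
```

```bash
python3 rel.py
python3 - <<'E'
from h import *
s=arm.read_state();im=optics.get_image("wrist");np.save("s5.npy",np.r_[s["position"],s["ee_rot"]]);cv2.imwrite("pics/w5.png",cv2.resize(im,(800,600),interpolation=cv2.INTER_CUBIC))
E
```

```text
{'clock': 13.35, 'joints': [0.265, 0.576, -0.287, -0.0, -0.71, 1.147], 'joint_vel': [-0.026, 0.039, 0.084, -0.005, -0.054, 0.029], 'joint_efforts': [-0.927, -39.196, 14.035, 3.418, 1.129, -0.041], 'position': [602.888, -1.667, 16.222], 'ee_rot': [0.997, -0.08, -0.001, 0.0], 'contact_force': [-5.35, 1.831, 6.271], 'wrist_torque': [0.537, 1.296, 0.001], 'grasp_force': 60.909, 'gripper_width': 30.699}
tool yaw -9.12378827385765 tcp in plate frame -60.46962704109311 -0.5324978881953584 Fx,Fy -5.571325523001123 0.9654374215044432
```

View pics/w5.png

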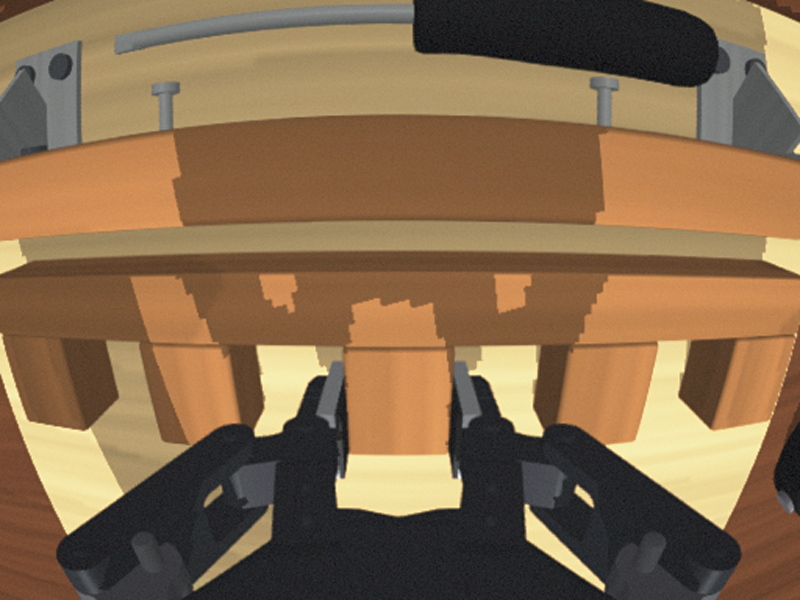

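The comb is held square about 13 mm short of the plate. The strip of board between them spans rows 222–250. The tooth is centred at x=399, while the brackets (80/697) and screws (165/603) centre at about 385–388, which suggests a small y offset. I'll check that numerically.

Run:
```python
from h import *
q=np.load("s5.npy");s=dict(position=q[:3],ee_rot=q[3:])
ps=np.radians(-9.06);X=np.array([np.cos(ps),np.sin(ps),0]);Y=np.array([-X[1],X[0],0]);P=np.array([593.56,.36,12])+70*X
f=lambda n,p,z:print(n,z,[((r-P)@X).round(1).tolist() for r in wray(s,*(np.array(p)/1.5625).T,z)],[((r-P)@Y).round(1).tolist() for r in wray(s,*(np.array(p)/1.5625).T,z)])
f("tooth",[(344,348),(453,348),(345,454),(450,454)],40)
f("brk",[(80,45),(697,45)],12)
for z in(30,45,60): f("screw",[(165,125),(603,125)],z)
f("platefront",[(180,225),(400,220),(600,222)],82)
f("combback",[(25,263),(785,263)],12)
f("combback",[(20,277),(780,277)],40)
f("boardedge",[(10,380),(795,345)],12)
```

```text
tooth 40 [-37.0, -37.1, -73.9, -74.0] [14.9, -15.6, 16.5, -16.5]
brk 12 [65.6, 63.4] [115.8, -107.3]
screw 30 [27.9, 26.7] [68.3, -59.4]
screw 45 [26.5, 25.4] [60.3, -52.5]
screw 60 [25.1, 24.2] [52.3, -45.6]
platefront 82 [4.9, 4.7, 5.2] [38.7, -0.5, -35.8]
combback 12 [-16.1, -16.2] [154.4, -164.8]
combback 40 [-14.8, -15.1] [128.9, -131.8]
boardedge 12 [-72.8, -55.0] [186.3, -186.1]
```

Call:
step_arm:
  motion:
    - {"dr": [0,0,0],"slide": [2,-0.5,-0.3],"jaw": 25}
    - {"dr": [0,0,0],"slide": [4,-1,-0.4],"jaw": 25}
    - {"dr": [0,0,0],"slide": [6,-1.5,-0.4],"jaw": 25}
    - {"dr": [0,0,0],"slide": [8,-2,-0.4],"jaw": 25}
    - {"dr": [0,0,0],"slide": [10,-2.5,-0.4],"jaw": 25}
    - {"dr": [0,0,0],"slide": [11,-2.7,-0.4],"jaw": 25}
    - {"dr": [0,0,0],"slide": [12,-2.7,-0.4],"jaw": 25}
    - {"dr": [0,0,0],"slide": [12,-2.7,-0.4],"jaw": 25}

```text
clock: 14.4
position: [615.8, -0.4, 16.3]
ee_rot: [0.997, -0.079, 0.0, -0.0]
contact_force: [-0.0, -0.6, -1.5]
gripper_width: 30.7
grasp_force: 59.7
```

```bash
python3 rel.py
```

```text
{'clock': 14.4, 'joints': [0.262, 0.591, -0.254, -0.0, -0.725, 1.151], 'joint_vel': [0.0, -0.002, -0.001, 0.002, 0.002, 0.001], 'joint_efforts': [-0.058, -45.279, 14.141, 3.26, -0.02, -0.004], 'position': [615.839, -0.403, 16.295], 'ee_rot': [0.997, -0.079, 0.0, -0.0], 'contact_force': [-0.024, -0.557, -1.55], 'wrist_torque': [0.089, -0.014, -0.014], 'grasp_force': 59.75, 'gripper_width': 30.742}
tool yaw -9.073142150634927 tcp in plate frame -47.879161381308414 2.754432649226249 Fx,Fy 0.06420598338685299 -0.5538790957471004
```

Call:
step_arm:
  motion:
    - {"dr": [0,0,0],"slide": [0.5,0,0],"jaw": 25}
    - {"dr": [0,0,0],"slide": [1,0,0],"jaw": 25}
    - {"dr": [0,0,0],"slide": [1.5,0,0],"jaw": 25}
    - {"dr": [0,0,0],"slide": [2,0,0],"jaw": 25}
    - {"dr": [0,0,0],"slide": [2.5,0,0],"jaw": 25}
    - {"dr": [0,0,0],"slide": [3,0,0],"jaw": 25}
    - {"dr": [0,0,0],"slide": [3,0,0],"jaw": 25}
    - {"dr": [0,0,0],"slide": [3,0,0],"jaw": 25}

```text
clock: 15.4
position: [618.5, -1.0, 16.5]
ee_rot: [0.997, -0.079, -0.0, -0.0]
contact_force: [-0.2, 0.3, -3.7]
gripper_width: 31.0
grasp_force: 59.7
```

Call:
step_arm:
  motion:
    - {"dr": [0,0,0],"slide": [0.5,0,0.2],"jaw": 25}
    - {"dr": [0,0,0],"slide": [1,0,0.2],"jaw": 25}
    - {"dr": [0,0,0],"slide": [1.5,0,0.2],"jaw": 25}
    - {"dr": [0,0,0],"slide": [2,0,0.2],"jaw": 25}
    - {"dr": [0,0,0],"slide": [2.5,0,0.2],"jaw": 25}
    - {"dr": [0,0,0],"slide": [3,0,0.2],"jaw": 25}
    - {"dr": [0,0,0],"slide": [3,0,0.2],"jaw": 25}
    - {"dr": [0,0,0],"slide": [3,0,0.2],"jaw": 25}

```text
clock: 16.4
position: [621.5, -1.4, 16.3]
ee_rot: [0.997, -0.079, 0.0, -0.0]
contact_force: [1.1, 0.6, -2.9]
gripper_width: 31.1
grasp_force: 59.7
```

```bash
python3 rel.py
```

```text
{'clock': 16.4, 'joints': [0.258, 0.598, -0.239, 0.0, -0.733, 1.155], 'joint_vel': [0.0, -0.001, -0.002, 0.0, 0.001, -0.001], 'joint_efforts': [0.014, -45.826, 14.365, 3.34, 0.016, 0.011], 'position': [621.517, -1.443, 16.325], 'ee_rot': [0.997, -0.079, 0.0, -0.0], 'contact_force': [1.056, 0.58, -2.932], 'wrist_torque': [0.029, 0.05, -0.02], 'grasp_force': 59.739, 'gripper_width': 31.053}
tool yaw -9.077937373741134 tcp in plate frame -42.10834276841523 2.6217107344381807 Fx,Fy 0.9518094294030406 0.7386958282922687
```

Call:
step_arm:
  motion:
    - {"dr": [0,0,0],"slide": [0.4,0,0.2],"jaw": 25}
    - {"dr": [0,0,0],"slide": [0.8,0,0.2],"jaw": 25}
    - {"dr": [0,0,0],"slide": [1.2,0,0.2],"jaw": 25}
    - {"dr": [0,0,0],"slide": [1.6,0,0.2],"jaw": 25}
    - {"dr": [0,0,0],"slide": [2,0,0.2],"jaw": 25}
    - {"dr": [0,0,0],"slide": [2,0,0.2],"jaw": 25}
    - {"dr": [0,0,0],"slide": [2,0,0.2],"jaw": 25}
    - {"dr": [0,0,0],"slide": [2,0,0.2],"jaw": 25}

```text
clock: 17.4
position: [622.6, -1.7, 16.2]
ee_rot: [0.997, -0.079, -0.001, 0.0]
contact_force: [-4.9, 1.8, 2.7]
gripper_width: 31.1
grasp_force: 60.4
```

```bash
python3 rel.py
```

```text
{'clock': 17.4, 'joints': [0.257, 0.601, -0.235, -0.001, -0.737, 1.156], 'joint_vel': [-0.001, -0.0, -0.001, -0.0, -0.0, -0.001], 'joint_efforts': [-1.152, -43.15, 15.253, 3.795, 1.018, -0.098], 'position': [622.59, -1.683, 16.226], 'ee_rot': [0.997, -0.079, -0.001, 0.0], 'contact_force': [-4.887, 1.814, 2.652], 'wrist_torque': [0.632, 1.191, 0.083], 'grasp_force': 60.375, 'gripper_width': 31.147}
tool yaw -9.076248692170005 tcp in plate frame -41.01076081758436 2.5541834468655917 Fx,Fy -5.111832479770039 1.021968809867996
```

Run:
```python
from h import *
a=optics.get_image("top");b=optics.get_image("scene");cv2.imwrite("pics/t6.png",a);cv2.imwrite("pics/sc6.png",b)
A=cv2.resize(a[130:245,180:310],(520,460),interpolation=cv2.INTER_CUBIC)[:300] #4x
B=cv2.resize(b[165:265,180:330],(600,400),interpolation=cv2.INTER_CUBIC)[:300] #4x
M=np.zeros((600,600,3),np.uint8);M[:300,:520]=A;M[300:]=B;cv2.imwrite("pics/m6.png",M)
```

```text
(no output)
```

View pics/m6.png

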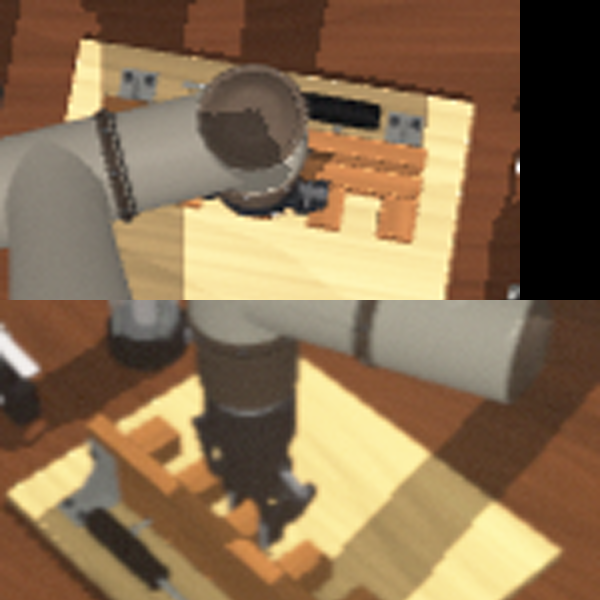

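The top part shows the plate's right end at about (426,150–176) and the comb's right end at about (422,178–198). The arm hides the left ends. I'll get the flushness numerically from the brown mask.

Run:
```python
from h import *
ps=np.radians(-9.06);X=np.array([np.cos(ps),np.sin(ps),0]);Y=np.array([-X[1],X[0],0]);P=np.array([593.56,.36,12])+70*X
K=8
for nm in("t6","top0"):
    im=cv2.resize(cv2.imread(f"pics/{nm}.png"),None,fx=K,fy=K,interpolation=cv2.INTER_CUBIC);h=cv2.cvtColor(im,cv2.COLOR_BGR2HSV)
    for v in np.arange(165,186.5,1.5):
        row=h[int((v+.5)*K),260*K:300*K]; m=(row[:,0]<15)&(row[:,1]>120)&(row[:,2]>140)
        # last brown col within board
        ix=np.where(m)[0]; 
        if not len(ix): continue
        g=np.split(ix,np.where(np.diff(ix)>4)[0]+1); g=[k for k in g if len(k)>20]
        for k in g:
            if (k[-1]/K+260)>297: continue
            u=(k[-1]+.5)/K+260-.5; o=[]
            for z in(82,40): r=ray("top",u,v,z)[0]-P; o+= [((r@X)).round(1),(r@Y).round(1)]
            print(nm,v,round(u,2),"z82",o[:2],"z40",o[2:])
```

```text
t6 165.0 276.06 z82 [np.float64(21.0), np.float64(-106.3)] z40 [np.float64(30.7), np.float64(-107.4)]
t6 166.5 284.81 z82 [np.float64(20.8), np.float64(-138.5)] z40 [np.float64(30.5), np.float64(-140.4)]
t6 168.0 286.06 z82 [np.float64(16.1), np.float64(-143.9)] z40 [np.float64(25.6), np.float64(-145.9)]
t6 169.5 285.44 z82 [np.float64(10.2), np.float64(-142.5)] z40 [np.float64(19.6), np.float64(-144.5)]
t6 171.0 264.44 z82 [np.float64(-8.0), np.float64(-68.3)] z40 [np.float64(1.0), np.float64(-68.4)]
t6 171.0 280.56 z82 [np.float64(1.8), np.float64(-125.9)] z40 [np.float64(10.9), np.float64(-127.5)]
t6 171.0 285.31 z82 [np.float64(4.6), np.float64(-142.9)] z40 [np.float64(13.9), np.float64(-144.9)]
t6 172.5 276.94 z82 [np.float64(-5.9), np.float64(-113.8)] z40 [np.float64(3.1), np.float64(-115.1)]
t6 172.5 284.44 z82 [np.float64(-1.4), np.float64(-140.6)] z40 [np.float64(7.7), np.float64(-142.5)]
t6 174.0 282.44 z82 [np.float64(-8.1), np.float64(-134.3)] z40 [np.float64(0.9), np.float64(-136.1)]
t6 175.5 284.56 z82 [np.float64(-12.2), np.float64(-142.7)] z40 [np.float64(-3.4), np.fl
[... 1582 characters left out ...]
p.float64(21.1), np.float64(-106.8)] z40 [np.float64(30.8), np.float64(-107.9)]
top0 166.5 284.81 z82 [np.float64(20.8), np.float64(-138.5)] z40 [np.float64(30.5), np.float64(-140.4)]
top0 168.0 285.94 z82 [np.float64(16.0), np.float64(-143.4)] z40 [np.float64(25.5), np.float64(-145.4)]
top0 169.5 285.44 z82 [np.float64(10.2), np.float64(-142.5)] z40 [np.float64(19.6), np.float64(-144.5)]
top0 171.0 285.19 z82 [np.float64(4.6), np.float64(-142.4)] z40 [np.float64(13.8), np.float64(-144.4)]
top0 172.5 284.44 z82 [np.float64(-1.4), np.float64(-140.6)] z40 [np.float64(7.7), np.float64(-142.5)]
top0 174.0 284.19 z82 [np.float64(-7.0), np.float64(-140.5)] z40 [np.float64(2.0), np.float64(-142.5)]
```

Relative to the plate, the comb sits about 1.8 mm too far toward −Y; the wrist data suggested about 1 mm. I'll back off, shift 1.5 mm and press again.

Call:
step_arm:
  motion:
    - {"dr": [0,0,0],"slide": [-2.5,0,-0.2],"jaw": 25}
    - {"dr": [0,0,0],"slide": [-2.5,-0.8,-0.2],"jaw": 25}
    - {"dr": [0,0,0],"slide": [-2.5,-1.5,-0.2],"jaw": 25}
    - {"dr": [0,0,0],"slide": [-1.5,-1.5,0],"jaw": 25}
    - {"dr": [0,0,0],"slide": [-0.8,-1.5,0],"jaw": 25}
    - {"dr": [0,0,0],"slide": [0,-1.5,0],"jaw": 25}
    - {"dr": [0,0,0],"slide": [0.3,-1.5,0],"jaw": 25}
    - {"dr": [0,0,0],"slide": [0.3,-1.5,0],"jaw": 25}

```text
clock: 18.5
position: [622.8, -0.1, 16.2]
ee_rot: [0.997, -0.079, -0.001, 0.0]
contact_force: [-6.2, 2.2, 3.5]
gripper_width: 30.7
grasp_force: 60.5
```

```bash
python3 rel.py
```

```text
{'clock': 18.5, 'joints': [0.259, 0.601, -0.233, -0.001, -0.739, 1.154], 'joint_vel': [0.0, -0.001, -0.0, 0.0, 0.0, 0.001], 'joint_efforts': [-1.248, -42.888, 15.24, 3.816, 1.038, -0.091], 'position': [622.803, -0.147, 16.224], 'ee_rot': [0.997, -0.079, -0.001, 0.0], 'contact_force': [-6.187, 2.24, 3.478], 'wrist_torque': [0.677, 1.286, 0.137], 'grasp_force': 60.455, 'gripper_width': 30.656}
tool yaw -9.072852251755265 tcp in plate frame -41.04213579005202 4.104475701096 Fx,Fy -6.462659508009476 1.2378783902579602
```

Call:
step_arm:
  motion:
    - {"dr": [0,0,0],"slide": [0.3,0,0],"jaw": 25}
    - {"dr": [0,0,0],"slide": [0.6,0,0],"jaw": 25}
    - {"dr": [0,0,0],"slide": [0.9,0,0],"jaw": 25}
    - {"dr": [0,0,0],"slide": [0.9,0,0],"jaw": 25}
    - {"dr": [0,0,0],"slide": [0.9,0,0],"jaw": 25}
    - {"dr": [0,0,0],"slide": [0.9,0,0],"jaw": 25}
    - {"dr": [0,0,0],"slide": [0.9,0,0],"jaw": 25}
    - {"dr": [0,0,0],"slide": [0.9,0,0],"jaw": 25}

```text
clock: 19.5
position: [622.8, -0.2, 16.2]
ee_rot: [0.997, -0.079, -0.002, 0.0]
contact_force: [-6.9, 2.8, 4.0]
gripper_width: 31.0
grasp_force: 60.7
```

```bash
python3 rel.py
```

```text
{'clock': 19.5, 'joints': [0.259, 0.602, -0.232, -0.002, -0.741, 1.155], 'joint_vel': [0.001, 0.001, 0.0, 0.001, 0.003, 0.001], 'joint_efforts': [-1.908, -42.065, 15.787, 4.162, 1.469, -0.106], 'position': [622.81, -0.162, 16.243], 'ee_rot': [0.997, -0.079, -0.002, 0.0], 'contact_force': [-6.906, 2.843, 4.026], 'wrist_torque': [1.018, 1.772, 0.09], 'grasp_force': 60.671, 'gripper_width': 30.954}
tool yaw -9.078585181479086 tcp in plate frame -41.03262654701422 4.090700880144943 Fx,Fy -7.267280811622355 1.719685992174285
```

```bash
cat > avg.py <<'E'
from h import *
F=[];T=[]
for i in range(10):
    optics.get_image("wrist"); s=arm.read_state();F.append(s["contact_force"]);T.append(s["wrist_torque"])
ps=np.radians(-9.06);X=np.array([np.cos(ps),np.sin(ps),0]);F=np.array(F)
print("Fx",(F@X).round(2),F.mean(0),F.mean(0)@X,np.mean(T,0),s["clock"],s["position"])
E
python3 avg.py
```

```text
Fx [-7.96 -7.85 -7.93 -6.93 -7.16 -7.91 -7.09 -7.82 -7.08 -8.42] [-7.24929561  2.90048473  4.55906226] -7.615588773577351 [0.99552993 1.78842089 0.10018653] 20.0 [ 6.22812845e+02 -1.45701819e-01  1.62299381e+01]
```

Call:
step_arm:
  motion:
    - {"dr": [0,0,0],"slide": [0.4,0,0],"jaw": 25}
    - {"dr": [0,0,0],"slide": [0.8,0,0],"jaw": 25}
    - {"dr": [0,0,0],"slide": [1.2,0,0],"jaw": 25}
    - {"dr": [0,0,0],"slide": [1.2,0,0],"jaw": 25}
    - {"dr": [0,0,0],"slide": [1.2,0,0],"jaw": 25}
    - {"dr": [0,0,0],"slide": [1.2,0,0],"jaw": 25}
    - {"dr": [0,0,0],"slide": [1.2,0,0],"jaw": 25}
    - {"dr": [0,0,0],"slide": [1.2,0,0],"jaw": 25}

```text
clock: 21.0
position: [622.8, -0.2, 16.2]
ee_rot: [0.997, -0.079, -0.003, 0.0]
contact_force: [-11.1, 4.4, 6.6]
gripper_width: 31.2
grasp_force: 61.0
```

```bash
python3 avg.py;python3 rel.py
```

```text
Fx [-10.75 -10.88 -10.78 -11.16 -10.87 -10.42 -10.87 -10.68 -10.26 -11.14] [-10.24422976   4.22528722   7.00793546] -10.781772978558347 [1.4129528  2.48930351 0.10966402] 21.5 [ 6.22798234e+02 -1.76812783e-01  1.62203175e+01]
{'clock': 21.5, 'joints': [0.258, 0.603, -0.229, -0.003, -0.745, 1.156], 'joint_vel': [0.002, -0.001, -0.002, -0.0, -0.001, -0.0], 'joint_efforts': [-2.799, -40.933, 16.535, 4.625, 2.051, -0.124], 'position': [622.798, -0.177, 16.22], 'ee_rot': [0.997, -0.079, -0.003, 0.0], 'contact_force': [-10.59, 4.361, 7.229], 'wrist_torque': [1.423, 2.466, 0.096], 'grasp_force': 60.957, 'gripper_width': 30.778}
tool yaw -9.092090094990462 tcp in plate frame -41.04201159018641 4.073990724379609 Fx,Fy -11.144314527503429 2.6394828125227687
```

```bash
python3 -c "
from h import *
print(arm.job_done())"
```

```text
the job is handed in; nothing more can be done
None
```

The job is handed in: the lantern is upright on the desk to the right of the board, and the gripper is still holding the comb flat and square on the plate at about 11 N (wrist reading), ends flush to about 2 mm by my estimate (not re-imaged after a last 1.5 mm shift); no verdict was returned.

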